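# Change over the barrels on a roller tumbler

## Robot

A 7-joint arm with a two-finger parallel gripper is mounted at the origin on the work surface. World frame = base frame: x ahead of the robot, y to its left, z up, the work surface at z = 0. Lengths are in m, angles in rad, forces in N, time in s.
With the tool pointing down it reaches from about 0.425 to 0.95 m from the base axis. Payload 16.7 kg.
Tool frame: the origin (TCP) lies at the very end of the fingers, on their centre line; the grasp point (between the pads) lies 19 mm behind it; z points along the fingers, y is the line along which they close (so a half turn about z gives the same grasp; the last joint's range is limited). The gripper opens to 94 mm and grips with 3 to 60 N. Pads are 16 mm wide; open, the fingers measure 119 mm over their backs; the gripper's body (75 mm by 177 mm) begins 78 mm behind the grasp point.
Start: joints at [0.968, 0.426, 0.074, 1.606, -0.034, 1.111, -0.067], TCP at [0.296, -0.607, 0.205] pointing down, gripper open.
Joint ranges: [-2.85, 2.85], [-0.5, 2.14], [-1.23, 1.37], [0.21, 2.46], [-1.02, 4.16], [0.16, 2.05], [-2.73, 2.73]. Speed limits (rad/s): [1.89, 1.89, 2.39, 2.39, 3.01, 3.01, 3.01].

## Interface

Orientations are given as a rotation vector (axis times angle).
In Python, from cell import manip gives the robot as it stands.
- The arm moves only by the tool drive_tool, never from a script. Its argument "increments" is one flat list of numbers, 7 for each row, row after row: the turn, a rotation vector about the tool's x, y, z in rad, then the shift along the tool's x, y, z in mm, then the opening, from -1 (shut) to 1 (fully open). A call has 1 to 10 rows; each row is the pose to reach, as a shift and turn from the pose commanded when the call began, along the tool's axes at that moment; what a row does not reach only later rows make up. A row lasts 1/8 s, in which the tool goes at most 62.5 mm and 10.7 degrees, less where a joint would pass 70% of its speed; a pose out of reach is approached as far as the arm can. A call with a gripper value outside its range is refused whole. The fingers move at their own pace and stop on an object; "newtons" is the grip in N (left out, the last holds). Time passes only in rows, so rows that repeat a pose let the fingers close. It gives the time, the measured TCP pose, the force, the opening and the grip force at its end, in the units of the state.
- manip.get_obs(): the state, without advancing time (a new reading comes with each control period).
- manip.camera(name): name is "scene" or "top" or "wrist"; returns (picture, depth): 480x640x3 uint8, red, green, blue; 480x640 float32, m along the optical axis (not along the pixel's ray), 0 where there is no reading.
- manip.camera_params(name): a dict with "vertical_fov" (degrees; the focal length in pixels is half the picture's height over the tangent of half this angle, whatever the lens; pixels are square), "cx", "cy" (the principal point, pixels), "R" (3x3) and "t" (3): a world point X has camera coordinates R X + t. Camera axes: x right, y down, z forward; pixel columns grow to the right and rows downward; lengths in m; the calibration is good to about 2 mm. The wrist camera is an equidistant fisheye: a pixel r from the principal point sees the ray r / f radians off the axis. A picture is of the moment at which its call begins: read the wrist's pose just before it. camera_params takes no time and is no camera call; for the wrist camera it gives the pose at the moment of the call.
- manip.job_done(): hands the job in; it is judged then, once.
Trained networks look in the newest picture that a camera, given by its name, has taken for a name from the list of things; names that differ only in an ending like _2 or _b are one class to them, and where a whole thing is asked for, a point or a joint stands for the part that bears it (a point fixed in the world has none). Each returns a list of dicts, best first, with "p" (0 to 1); they miss things now and then, are a little off and sometimes report something else, mostly with a low value. They report only what shows in the picture. A call takes as long as a camera call. They do not tell look-alikes from the thing itself.
- manip.recognise(camera, label): "extent" ([left, top, right, bottom] in pixels, round what is visible of it).
- manip.outline_of(camera, label): "region" (480x640 bool, what is visible of it) and "extent" ([left, top, right, bottom] in pixels, round what is visible of it).
- manip.spot_point(camera, label): "pixel" ([row, column] in pixels: a listed point, or the origin of a listed thing).
The state is a dict: "time": time; "q": joint angles; "qvel": joint speeds; "joint_efforts": joint torques, N m; "tool_pos": TCP position; "ee_rot": TCP orientation; "force": force on the tool from outside, world axes, zero at the start; "wrist_torque": the same for the moment, N m; "gripper_width": finger opening in m; "grip_force": force on a finger pad.
Only numpy, scipy, OpenCV 4.12 (cv2) and the standard library are available. Lean on these libraries where they do the work, as an engineer would, in place of code of your own. Each camera call takes 0.05 s, during which the arm holds its last target. There are 200 camera calls.

## Task

The batch on the two-roller barrel tumbler is finished. Lock the machine off by pushing its red mushroom stop down until it latches, before lifting anything off, then move the speed lever to idle, take all the finished barrels off the rollers into the empty wooden tray, and lay all the waiting barrels from the other tray on the two rollers in their place, end to end. Only then twist the mushroom clockwise until it springs up again, and finally set the speed lever to the third mark from idle; leave the other things on the bench where they are.

Things in the scene. Friction and masses are not known exactly. Their poses are not given: they have to be found in the camera images.
- tumbler: Fixed two-roller tumbler, grey base 225 x 350 x 25 mm. Origin on the work surface below the middle of the rollers; x away from its front, y along the rollers, z up. Rollers: 20 mm diameter, centred at x = -34 and +34 mm, z = 55 mm, reaching to y = -150 and +150 mm, where steel end plates rise to z = 80 mm. A 97 mm high motor cover stands behind them, from x = 87 mm. They turn stiffly, undriven.
- roller_mid (a point): Where the centre of a barrel comes when it lies properly across both rollers in the middle: 79.7 mm above the work surface, over the tumbler's origin, same axes. The barrel's axis then lies along y. Its centre may be anywhere within 105 mm of this point along y; three barrels fit end to end, 97 mm apart.
- control_box: Fixed grey control box in front of the tumbler: 90 (x) x 210 (y) x 50 (z) mm, origin at the centre of its underside, x away from the robot. On its top: the mushroom stop at y = -65 mm, the speed lever's hinge at y = +55 mm.
- stop_top (a point): Middle of the top of the red mushroom stop, 84 mm above the work surface when up; moves with it. The round cap is 40 mm wide and 16 mm thick with a vertical axis, to be gripped across its width; its underside is 18 mm above the box top when up, 10 to 11 mm when latched, over a yellow collar 58 mm wide and 5 mm high.
- stop_push (a joint): How far the mushroom is pushed down, m: 0 up, 0.0105 at its bottom stop. It takes about 8 N; pushed right to the bottom it latches, and stays at 0.0065 to 0.008 when let go. It springs up when twisted and not held down.
- stop_twist (a joint): Turn of the mushroom cap, rad, positive clockwise seen from above, 0 to 0.9, against a light spring (0.06 N m/rad). While latched, a turn of about 0.4 frees it: turn it about 0.7 and let go; it springs up and turns slowly back to 0. Pushed down it does not turn.
- lever_knob (a point): Centre of the black ball knob, 30 mm in diameter, on the end of the speed lever, 100 mm from the hinge. The lever's rod is 12 mm thick.
- lever_hinge (a point): Middle of the speed lever's hinge, 62 mm above the work surface. The hinge axis is the control box's x: the lever swings in the box's y-z plane, its knob at hinge + 0.1 m x (0, sin(0.6 - q), cos(0.6 - q)) in the box's axes, q being joint speed_lever.
- speed_lever (a joint): Lever angle q, rad: 0 = idle, at its stop, leaning 0.6 to the box's +y, away from the mushroom; 0.6 = upright; 1.2 = fully over towards the mushroom. Friction (0.12 N m) holds it where it is left. A curved quadrant beside it, 26 mm to the box's -x and 62 mm round the hinge, has a long white mark at idle (0) and short ones at 0.3, 0.6, 0.9 and 1.2; the third from idle is 0.9.
- tray_a: Fixed low wooden tray that holds the waiting barrels, 340 (x) x 116 (y) mm, origin at the centre of its underside; felt floor 324 x 100 mm at z = 8 mm, rims 24 mm high, a handle bar over each end up to 45 mm. A barrel lying in it has its centre at z = 40 mm. One tray stands left of the tumbler, one right, either way round.
- tray_b: The same kind of tray as tray_a, empty at the start: the finished barrels go here, lying inside the rims in any order; three fit in a row along x, 100 mm apart.
- done1: Finished barrel, on the rollers at the start (one or two of done1 to done3 are present): closed black drum, lying on its side: 80 mm long (its axis is the body's x), 58 mm diameter at the 52 mm long waist and 64 mm at the two tyres (12 mm wide, at the ends), about 0.35 kg; origin at the middle of its axis. 
- done2: Finished barrel, on the rollers at the start (one or two of done1 to done3 are present): closed black drum, lying on its side: 80 mm long (its axis is the body's x), 58 mm diameter at the 52 mm long waist and 64 mm at the two tyres (12 mm wide, at the ends), about 0.35 kg; origin at the middle of its axis. 
- done3: Finished barrel, on the rollers at the start (one or two of done1 to done3 are present): closed black drum, lying on its side: 80 mm long (its axis is the body's x), 58 mm diameter at the 52 mm long waist and 64 mm at the two tyres (12 mm wide, at the ends), about 0.35 kg; origin at the middle of its axis. 
- fresh1: Waiting barrel, in tray_a at the start (two or three of fresh1 to fresh3 are present): closed black drum, lying on its side: 80 mm long (its axis is the body's x), 58 mm diameter at the 52 mm long waist and 64 mm at the two tyres (12 mm wide, at the ends), about 0.35 kg; origin at the middle of its axis. 
- fresh2: Waiting barrel, in tray_a at the start (two or three of fresh1 to fresh3 are present): closed black drum, lying on its side: 80 mm long (its axis is the body's x), 58 mm diameter at the 52 mm long waist and 64 mm at the two tyres (12 mm wide, at the ends), about 0.35 kg; origin at the middle of its axis. 
- fresh3: Waiting barrel, in tray_a at the start (two or three of fresh1 to fresh3 are present): closed black drum, lying on its side: 80 mm long (its axis is the body's x), 58 mm diameter at the 52 mm long waist and 64 mm at the two tyres (12 mm wide, at the ends), about 0.35 kg; origin at the middle of its axis. 
- bead_jar: Bystander: loose clear jar, 52 mm wide, 75 mm high; origin under its centre. Leave it alone.
- pliers: Bystander: pliers with green handles lying beyond a tray, 150 mm long, 16 mm high; origin at the pivot, jaws to their x. Leave them alone.
- bead_box: Bystander: loose clear sorting box, 120 x 80 x 32 mm; origin under its centre. Leave it alone.
There are look-alikes about, which are no part of the job. What is shaped like the done2 but orange or turquoise is not meant.

How it is judged:
On the way, in this order (a step that is already met when the one before it is completed fails the run):
1. the mushroom stop is pushed down and latched (value of joint stop_push above 0.0055 m), for 0.3 s.
2. with the stop latched, the speed lever is at idle (value of joint stop_push above 0.0055 m and value of joint speed_lever below 0.08 rad), for 0.2 s.
3. with the stop still latched and the lever at idle, every finished barrel lies in the empty tray and every waiting barrel lies across both rollers (all of step 2 and x of done1 in the frame of tray_b between -0.14 and 0.14 m and y of done1 in the frame of tray_b between -0.042 and 0.042 m and z of done1 in the frame of tray_b between 0.03 and 0.055 m and linear speed of each of done1, done2, done3, fresh1, fresh2, fresh3 below 0.03 m/s and x of done2 in the frame of tray_b between -0.14 and 0.14 m and y of done2 in the frame of tray_b between -0.042 and 0.042 m and z of done2 in the frame of tray_b between 0.03 and 0.055 m and x of done3 in the frame of tray_b between -0.14 and 0.14 m and y of done3 in the frame of tray_b between -0.042 and 0.042 m and z of done3 in the frame of tray_b between 0.03 and 0.055 m and x of fresh1 in the frame of tumbler between -0.01 and 0.01 m and y of fresh1 in the frame of tumbler between -0.12 and 0.12 m and z of fresh1 in the frame of tumbler between 0.0737 and 0.0857 m and angle between the x axis of each of fresh1, fresh2, fresh3 and the y axis of tumbler, either way round below 0.12 rad and x of fresh2 in the frame of tumbler between -0.01 and 0.01 m and y of fresh2 in the frame of tumbler between -0.12 and 0.12 m and z of fresh2 in the frame of tumbler between 0.0737 and 0.0857 m and x of fresh3 in the frame of tumbler between -0.01 and 0.01 m and y of fresh3 in the frame of tumbler between -0.12 and 0.12 m and z of fresh3 in the frame of tumbler between 0.0737 and 0.0857 m), for 0.3 s.
4. with the lever still at idle, the mushroom is twisted clockwise (value of joint stop_twist above 0.25 rad and value of joint speed_lever below 0.08 rad), for 0.05 s.
5. the mushroom is up and the speed lever is at the third mark from idle (value of joint stop_push below 0.002 m and value of joint speed_lever between 0.82 and 0.98 rad), for 0.2 s.
At the end, for the whole second after the job is handed in: Mushroom up (under 2 mm), speed lever at the third mark (0.9 rad within 0.08), every finished barrel at rest in the once empty tray, every waiting barrel at rest across both rollers (within 10 mm of their middle line, 6 mm of seated height, 0.12 rad of their direction) (all of step 5 and x of done1 in the frame of tray_b between -0.14 and 0.14 m and y of done1 in the frame of tray_b between -0.042 and 0.042 m and z of done1 in the frame of tray_b between 0.03 and 0.055 m and linear speed of each of done1, done2, done3, fresh1, fresh2, fresh3 below 0.03 m/s and x of done2 in the frame of tray_b between -0.14 and 0.14 m and y of done2 in the frame of tray_b between -0.042 and 0.042 m and z of done2 in the frame of tray_b between 0.03 and 0.055 m and x of done3 in the frame of tray_b between -0.14 and 0.14 m and y of done3 in the frame of tray_b between -0.042 and 0.042 m and z of done3 in the frame of tray_b between 0.03 and 0.055 m and x of fresh1 in the frame of tumbler between -0.01 and 0.01 m and y of fresh1 in the frame of tumbler between -0.12 and 0.12 m and z of fresh1 in the frame of tumbler between 0.0737 and 0.0857 m and angle between the x axis of each of fresh1, fresh2, fresh3 and the y axis of tumbler, either way round below 0.12 rad and x of fresh2 in the frame of tumbler between -0.01 and 0.01 m and y of fresh2 in the frame of tumbler between -0.12 and 0.12 m and z of fresh2 in the frame of tumbler between 0.0737 and 0.0857 m and x of fresh3 in the frame of tumbler between -0.01 and 0.01 m and y of fresh3 in the frame of tumbler between -0.12 and 0.12 m and z of fresh3 in the frame of tumbler between 0.0737 and 0.0857 m); the robot touches nothing.
It fails at once if a finished barrel is lifted off the rollers (35 mm or more) while the stop is not latched (value of joint stop_push below 0.004 m and z of any of done1, done2, done3 in the frame of tumbler above 0.115 m).
It fails at once if a bystander (jar, pliers, sorting box) is moved by more than 30 mm (distance of any of bead_jar, pliers, bead_box from where it was at the start of the episode above 0.03 m).
It fails at once if a barrel falls off the bench (height (world z) of any of done1, done2, done3, fresh1, fresh2, fresh3 below -0.05 m).
Of done1, done2, done3 only 1 to 2 are there at a start; the rules pass over those that are not, and their reading is None.
Of fresh1, fresh2, fresh3 only 2 to 3 are there at a start; the rules pass over those that are not, and their reading is None.
At some moment in a run one of fresh1, fresh2, fresh3 may be knocked a few centimetres aside while the robot is not near it.
Once in a run the grip may slacken for a moment while it holds something.
It also fails if it takes over 210 s, if anything falls off the work surface, if the arm or the gripper's body presses on something with over 40 N, if the wrist force passes 120 N, or if a joint passes its speed limit or range.

## Working session

There is one attempt and no reset: what is moved stays moved. The work goes in short steps, Python scripts to look and compute and a tool call to move; the robot and the scene stay as the last step left them, time stands still between calls to the robot, and variables do not carry over. Pictures are saved under pics/ and viewed, at most 14 in all, crops included, and the job is handed in when it is done.

Besides the shell and the picture viewer there is one more tool, called after ">>>" by a JSON object that holds its "method" and its "body". drive_tool: Moves the arm, as the interface text tells. Its arguments: {"type":"object","properties":{"increments":{"type":"array"},"newtons":{"type":"number"}},"required":["increments"]}

```bash
mkdir -p pics; cat > h.py <<'E'
from cell import manip
import numpy as np, cv2
from scipy.spatial.transform import Rotation as Ro
def f(p): return 240/np.tan(np.radians(p["vertical_fov"])/2)
def world(cam,px,d=None,z=None,p=None):
    p=p or manip.camera_params(cam); R=np.array(p["R"]);t=np.array(p["t"]);F=f(p)
    v=np.array([(px[1]-p["cx"])/F,(px[0]-p["cy"])/F,1.])
    if cam=="wrist":
        r=np.hypot(v[0],v[1]); s=np.tan(r)/r if r>1e-9 else 1; v[:2]*=s
    C=-R.T@t; w=R.T@v
    return C+w*(d if d is not None else (z-C[2])/w[2])
def proj(cam,X,p=None):
    p=p or manip.camera_params(cam); c=np.array(p["R"])@np.array(X)+np.array(p["t"]);F=f(p)
    return (p["cy"]+F*c[1]/c[2],p["cx"]+F*c[0]/c[2])
def shot(cam,name):
    im,d=manip.camera(cam); cv2.imwrite(f"pics/{name}.png",im[:,:,::-1]); return im,d
E
cat > a.py <<'E'
from h import *
np.set_printoptions(precision=3,suppress=True)
for c in("top","scene"):
    im,d=shot(c,c+"1"); np.save(c+"d.npy",d)
    p=manip.camera_params(c); print(c,f(p),-np.array(p["R"]).T@p["t"])
    for l in("tumbler","control_box","stop_top","lever_knob","lever_hinge","tray_a","done1","fresh1","bead_jar","pliers","bead_box"):
        for r in manip.spot_point(c,l)[:6]:
            a=r["pixel"]; i,j=int(round(a[0])),int(round(a[1])); dd=d[min(max(i,0),479),min(max(j,0),639)]
            print(l,round(r["p"],2),np.round(a),world(c,a,dd,p=p) if dd>0 else None)
o=manip.get_obs(); print(o)
E
python3 a.py
```

```text
top 564.367107190336 [ 0.338 -0.011  1.478]
tumbler 0.98 [196. 320.] [ 0.601 -0.01   0.096]
control_box 0.88 [260. 331.] [ 0.446 -0.041  0.049]
stop_top 0.71 [258. 356.] [ 0.449 -0.1    0.09 ]
stop_top 0.66 [199. 134.] [0.604 0.48  0.019]
lever_knob 0.5 [258. 306.] [0.439 0.02  0.177]
lever_hinge 0.78 [259. 309.] [0.437 0.014 0.174]
lever_hinge 0.24 [255. 309.] [0.447 0.013 0.176]
tray_a 0.8 [222. 429.] [ 0.549 -0.297  0.014]
tray_a 0.78 [230. 200.] [0.523 0.304 0.014]
tray_a 0.19 [195. 320.] [ 0.603 -0.012  0.096]
done1 0.86 [130. 207.] [0.779 0.283 0.061]
done1 0.84 [342. 215.] [0.238 0.247 0.06 ]
done1 0.82 [287. 252.] [0.374 0.157 0.06 ]
done1 0.75 [310. 385.] [ 0.322 -0.174  0.059]
fresh1 0.82 [188. 206.] [0.625 0.281 0.066]
fresh1 0.58 [268. 199.] [0.42  0.29  0.067]
fresh1 0.35 [188. 317.] [ 0.618 -0.004  0.107]
bead_jar 0.57 [256. 141.] [0.449 0.437 0.071]
bead_jar 0.55 [200. 133.] [0.601 0.481 0.017]
pliers 0.87 [202. 130.] [0.596 0.489 0.017]
bead_box 0.87 [229. 494.] [ 0.534 -0.469  0.002]
scene 438.3558624292695 [ 1.079 -0.447  1.054]
tumbler 0.62 [301. 336.] [ 0.651 -0.0
[... 626 characters left out ...]
0.94 [201. 373.] [0.434 0.282 0.066]
fresh1 0.69 [244. 418.] [0.642 0.271 0.066]
bead_jar 0.8 [197. 412.] [0.47  0.432 0.019]
pliers 0.59 [216. 449.] [0.595 0.479 0.005]
bead_box 0.88 [378. 167.] [ 0.545 -0.481  0.028]
{'time': 1.2, 'q': array([ 0.967,  0.426,  0.074,  1.606, -0.034,  1.111, -0.067]), 'qvel': array([-0.   , -0.002,  0.001, -0.001, -0.001,  0.002, -0.002]), 'joint_efforts': array([  0.002, -93.554,   3.663, -45.453,  -0.049,   0.013,   0.   ]), 'tool_pos': array([ 0.296, -0.607,  0.205]), 'ee_rot': array([-3.061, -0.707, -0.   ]), 'force': array([ 0.384, -0.445,  0.177]), 'wrist_torque': array([-0.013, -0.015,  0.027]), 'grip_force': 0.0, 'gripper_width': 0.09428426366908706}
```

```bash
python3 -c "
import cv2;a=cv2.imread('pics/top1.png')[90:390,90:540];cv2.imwrite('pics/top1c.png',cv2.resize(a,(800,533),interpolation=cv2.INTER_CUBIC))"
```

```text
(no output)
```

View pics/top1c.png

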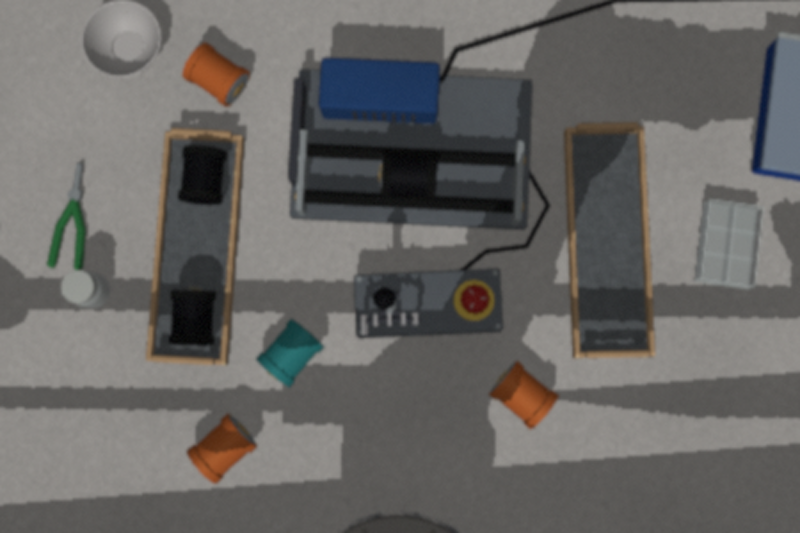

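View pics/scene1.png

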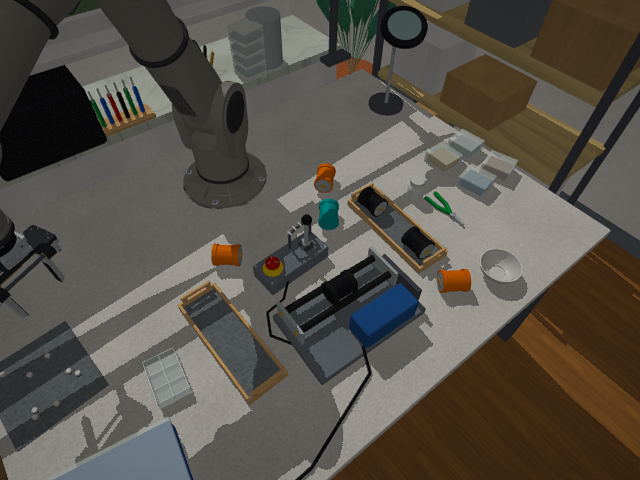

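```bash
cat > fit.py <<'E'
from h import *
np.set_printoptions(precision=4,suppress=True)
def cloud(c="top",d=None,p=None):
    p=p or manip.camera_params(c); i,j=np.mgrid[:480,:640]; F=f(p)
    v=np.stack([(j-p["cx"])/F,(i-p["cy"])/F,np.ones(i.shape)],-1)*d[...,None]
    P=(v-np.array(p["t"]))@np.array(p["R"]); P[d<=0]=np.nan; return P
def sel(P,x0,x1,y0,y1,z0,z1):
    with np.errstate(invalid="ignore"): m=(P[...,0]>x0)&(P[...,0]<x1)&(P[...,1]>y0)&(P[...,1]<y1)&(P[...,2]>z0)&(P[...,2]<z1)
    return P[m]
def rect(Q):
    (c,s,a)=cv2.minAreaRect((Q[:,:2]*1000).astype(np.float32)); return np.round(c,1),np.round(s,1),round(a,1),len(Q),np.round(np.median(Q[:,2])*1000,1)
E
python3 - <<'E'
from fit import *
for c in("top","scene"):
    P=cloud(c,np.load(c+"d.npy")); print(c)
    print("table",rect(sel(P,.3,.9,-.7,.7,-.02,.02)))
    print("box",rect(sel(P,.38,.52,-.2,.12,.043,.056)))
    print("base",rect(sel(P,.45,.8,-.22,.25,.018,.034)))
    Q=sel(P,.5,.72,-.22,.22,.070,.088)
    for s in(1,-1): print("plate",rect(Q[(s*(Q[:,1]+.01)>.1)]))
    print("barrel",rect(sel(P,.55,.68,-.1,.1,.095,.118)))
    print("rollers+y",rect(sel(P,.5,.72,.05,.13,.055,.07)),rect(sel(P,.5,.6,-.13,.13,.058,.07)))
    print("mush",rect(sel(P,.40,.5,-.14,-.06,.078,.1)))
    print("knob",rect(sel(P,.38,.5,-.03,.07,.155,.19)))
    print("trayA",rect(sel(P,.3,.72,.2,.37,.018,.028)), rect(sel(P,.3,.72,.2,.37,.003,.014)))
    print("trayB",rect(sel(P,.3,.72,-.38,-.22,.018,.028)), rect(sel(P,.3,.72,-.38,-.22,.003,.014)))
    print("f1",rect(sel(P,.35,.48,.24,.33,.05,.08)),"f2",rect(sel(P,.55,.7,.24,.33,.05,.08)))
E
```

```text
top
table (array([600.,   0.]), array([ 600., 1400.]), 0.0, 87662, np.float64(3.1))
box (array([443.6, -11.3]), array([ 98.8, 270.7]), 6.2, 2019, np.float64(51.7))
base (array([642. ,  29.4]), array([333. , 476.5]), 6.0, 6295, np.float64(27.3))
plate (array([646.6, 127. ]), array([ 70. , 146.9]), 89.1, 474, np.float64(81.5))
plate (array([ 619.8, -142. ]), array([115.8,  60.5]), 0.1, 228, np.float64(81.1))
barrel (array([624.5,  -9.4]), array([77.8, 56.8]), 88.8, 661, np.float64(107.3))
rollers+y (array([651.5,  88.9]), array([ 80.1, 133.6]), 88.9, 475, np.float64(65.2)) (array([591.7,  -0.2]), array([259.1,  20.6]), 87.6, 611, np.float64(65.1))
mush (array([ 449.8, -103.9]), array([37.6, 39.8]), 2.6, 202, np.float64(85.9))
knob (array([442.9,  21.6]), array([28.5, 28.1]), 40.1, 128, np.float64(174.4))
trayA (array([527.5, 302.8]), array([118.1, 338.9]), 87.4, 773, np.float64(24.3)) (array([510., 285.]), array([419.7, 170. ]), 0.0, 4317, np.float64(7.8))
trayB (array([ 543.4, -304.1]), array([338.9, 118.1]), 1.8, 803, np.float64(24.6)) (array([ 509.9, -300. ]), array([419.6, 159.8]),
[... 777 characters left out ...]
8.7,  -0.6]), array([258.4,  19.8]), 88.2, 340, np.float64(63.9))
mush (array([ 448.9, -105.9]), array([38.4, 34.2]), 54.9, 135, np.float64(84.7))
knob (array([442.4,  17.3]), array([27.2, 23.4]), 50.9, 93, np.float64(170.8))
trayA (array([522.5, 301. ]), array([120.6, 344.3]), 87.8, 716, np.float64(23.1)) (array([509.7, 284.6]), array([168.4, 419. ]), 90.0, 1573, np.float64(7.9))
trayB (array([ 510.7, -303.1]), array([141.6, 405.9]), 87.1, 1010, np.float64(23.9)) (array([ 510.2, -300.1]), array([159.6, 419.2]), 89.6, 4630, np.float64(8.3))
f1 (array([419.2, 296.3]), array([60.5, 81.2]), 88.9, 364, np.float64(65.3)) f2 (array([626. , 288.8]), array([61.2, 80. ]), 85.5, 442, np.float64(65.5))
```

```bash
cat > inc.py <<'E'
import sys
from h import *
def inc(xyz,psi):
    o=manip.get_obs(); R=Ro.from_rotvec(o["ee_rot"]); T=Ro.from_euler("z",psi,degrees=True)*Ro.from_euler("x",180,degrees=True)
    s=R.inv().apply(np.array(xyz)-o["tool_pos"])*1000; w=(R.inv()*T).as_rotvec()
    n=max(np.linalg.norm(s)/62.5,np.degrees(np.linalg.norm(w))/10.7)
    return np.round(w,3).tolist(),np.round(s,1).tolist(),"rows>=%.1f"%n
if __name__=="__main__":
    a=list(map(float,sys.argv[1:]))
    for i in range(0,len(a),4): print(*inc(a[i:i+3],a[i+3]))
E
python3 - <<'E'
from fit import *
for c in("top","scene"):
    P=cloud(c,np.load(c+"d.npy")); print(c)
    for x0,x1 in((.585,.66),):
        for y0,y1 in((.125,.175),(-.19,-.13)):
            Q=sel(P,x0,x1,y0,y1,.07,.09); print("plate",np.percentile(Q[:,1],[2,50,98])*1000,rect(Q))
    for y0,y1 in((-.12,-.07),(-.06,-.05),(.05,.1),(.1,.12)):
        for x0,x1 in((.57,.61),(.635,.68)):
            Q=sel(P,x0,x1,y0,y1,.0625,.07)
            if len(Q): print("roll",y0,x0,Q.mean(0)*1000,len(Q))
    Q=sel(P,.38,.52,-.16,.075,.045,.055); print("box",rect(Q),np.percentile(Q[:,0],[2,98]),np.percentile(Q[:,1],[1,99]))
    # front edge of box by slices
    for y in(-.13,-.1,-.07,-.04,0,.03,.05):
        q=Q[abs(Q[:,1]-y)<.006][:,0]; print(y,q.min(),q.max(),end=" | ") if len(q) else 0
    K=sel(P,.38,.5,-.06,.09,.06,.2)
    K2=K[K[:,2]>.15]; 
    A=np.c_[2*K2,np.ones(len(K2))]; sol=np.linalg.lstsq(A,(K2**2).sum(1),rcond=None)[0]; print("\nknob sphere",sol[:3],np.sqrt(sol[3]+(sol[:3]**2).sum()))
    Q=sel(P,.3,.72,-.38,-.22,.019,.028);Q=Q[abs(Q[:,1]+.303)<.063]; print("B",rect(Q))
    Q=sel(P,.3,.75,.235,.372,.019,.028); print("A",rect(Q))
    for n,b in(("f1",(.37,.46)),("f2",(.58,.68))): 
        Q=sel(P,*b,.255,.34,.058,.075); print(n,rect(Q),"mid",(Q.min(0)+Q.max(0))/2)
E
python3 inc.py .35 -.35 .2 60 .449 -.105 .11 90
```

```text
top
plate [136.7443 146.6459 161.2773] (array([622.8, 146.5]), array([75.8, 30.8]), 10.3, 230, np.float64(82.0))
plate [-171.7207 -165.835  -136.6614] (array([ 622.7, -152.3]), array([72.5, 40.3]), 0.8, 141, np.float64(81.1))
roll -0.12 0.57 [587.7254 -96.7353  65.8103] 103
roll -0.12 0.635 [655.2356 -96.0887  66.0516] 97
roll -0.06 0.57 [587.4698 -55.2016  65.7652] 20
roll -0.06 0.635 [658.2046 -54.4723  66.3773] 15
roll 0.05 0.57 [594.388   73.1199  66.1621] 104
roll 0.05 0.635 [661.7367  75.5764  66.1384] 105
roll 0.1 0.57 [595.5281 110.2428  66.2146] 48
roll 0.1 0.635 [663.2465 110.2806  65.7333] 33
box (array([446.4, -39.2]), array([ 90.3, 209.7]), 3.2, 1799, np.float64(51.5)) [0.4012 0.4914] [-0.1417  0.064 ]
-0.13 0.40819888438965946 0.4947454025391675 | -0.1 0.4053477486158517 0.4948269112232979 | -0.07 0.40502633236912877 0.4913140156575187 | -0.04 0.4020453212354452 0.491244232908204 | 0 0.39924896984845876 0.48804698060916163 | 0.03 0.39880008634616215 0.48554226761521413 | 0.05 0.39618447486725933 0.4852070632738798 | 
knob sphere [0.4427 0.0208 0.1676] 0.0131930293880714
[... 1237 characters left out ...]
4 0.3980074172217561 0.48885218556773824 | 0 0.3967548353821292 0.4863101384107027 | 0.03 0.392658952068138 0.48384410001130734 | 0.05 0.40116782636598197 0.4821327719627026 | 
knob sphere [0.4404 0.0189 0.1641] 0.01340963532122599
B (array([ 538.2, -304.8]), array([342.9, 116.7]), 1.8, 973, np.float64(23.9))
A (array([548.1, 300. ]), array([120.6, 395.6]), 87.8, 676, np.float64(23.4))
f1 (array([419.3, 295.6]), array([53.4, 79.6]), 88.4, 285, np.float64(66.7)) mid [0.4192 0.2957 0.0666]
f2 (array([625.4, 286.9]), array([49.9, 79.3]), 85.6, 346, np.float64(66.8)) mid [0.6251 0.2874 0.0665]
[-0.0, -0.0, -0.593] [161.1, -207.0, 5.5] rows>=4.2
[0.0, -0.0, -1.117] [357.5, -383.8, 95.5] rows>=8.5
```

>>> {"method": "drive_tool", "body": {"increments": [0, 0, -1.117, 357.5, -383.8, 86, -1, 0, 0, -1.117, 357.5, -383.8, 86, -1, 0, 0, -1.117, 357.5, -383.8, 86, -1, 0, 0, -1.117, 357.5, -383.8, 86, -1, 0, 0, -1.117, 357.5, -383.8, 86, -1, 0, 0, -1.117, 357.5, -383.8, 86, -1, 0, 0, -1.117, 357.5, -383.8, 86, -1, 0, 0, -1.117, 357.5, -383.8, 86, -1, 0, 0, -1.117, 357.5, -383.8, 86, -1, 0, 0, -1.117, 357.5, -383.8, 86, -1]}}

```text
time: 2.45
tool_pos: [0.4495, -0.1027, 0.1194]
ee_rot: [-2.217, -2.226, -0.001]
force: [-0.0, -1.2, 0.7]
gripper_width: 0.0009
grip_force: 0.0
```

```bash
python3 inc.py .449 -.105 .08 90; python3 -c "
from h import *
print(manip.get_obs())"
```

```text
[0.0, -0.001, 0.004] [-2.3, -0.5, 39.4] rows>=0.6
{'time': 2.45, 'q': array([ 0.44998786,  0.21094176, -0.40464032,  2.13537238,  0.11269848,
        0.81501141, -0.0201093 ]), 'qvel': array([ 0.04028874, -0.0065347 ,  0.042978  , -0.00128224,  0.00159645,
        0.00986585,  0.04312918]), 'joint_efforts': array([ -3.06462966, -58.83931518,  -4.82478976, -36.60135269,
        -0.12247183,  -0.2408422 ,  -1.26851242]), 'tool_pos': array([ 0.449498  , -0.10272917,  0.11939159]), 'ee_rot': array([-2.21677854e+00, -2.22557444e+00, -7.29447000e-04]), 'force': array([-0.00236156, -1.18085685,  0.69626107]), 'wrist_torque': array([-0.01233871, -0.12761397,  0.05152871]), 'grip_force': 0.0, 'gripper_width': 0.0008562590849440175}
```

>>> {"method": "drive_tool", "body": {"increments": [0, 0, 0, 0, 0, 25, -1, 0, 0, 0, 0, 0, 32, -1, 0, 0, 0, 0, 0, 36, -1, 0, 0, 0, 0, 0, 40, -1, 0, 0, 0, 0, 0, 43, -1, 0, 0, 0, 0, 0, 46, -1, 0, 0, 0, 0, 0, 47, -1, 0, 0, 0, 0, 0, 47, -1, 0, 0, 0, 0, 0, 47, -1]}}

```text
time: 3.58
tool_pos: [0.4497, -0.1053, 0.0735]
ee_rot: [2.221, 2.22, 0.001]
force: [-4.3, -1.7, 22.5]
gripper_width: 0.0006
grip_force: 11.3
```

>>> {"method": "drive_tool", "body": {"increments": [0, 0, 0, 0, 0, -40, -1, 0, 0, 0, 0, 0, -62, -1, 0, 0, 0, 40, -6, -62, -1, 0, 0, 0, 80, -9, -62, -1, 0, 0, 0, 100, -10, -62, -1, 0, 0, 0, 115, -10, -62, -1, 0, 0, 0, 130, -11, -62, -1, 0, 0, 0, 142, -11, -62, -1, 0, 0, 0, 148, -11, -62, -1, 0, 0, 0, 151, -11, -62, -1]}}

```text
time: 4.82
tool_pos: [0.438, 0.0461, 0.1344]
ee_rot: [-2.221, -2.221, 0.0]
force: [-0.5, -1.8, -1.9]
gripper_width: 0.0006
grip_force: 0.9
```

>>> {"method": "drive_tool", "body": {"increments": [0, 0, 0, 1, 0, 0, -1, 0, 0, 0, 3, 0, 0, -1, 0, 0, 0, 5, 0, 0, -1, 0, 0, 0, 6, 0, 0, -1]}}

```text
time: 5.32
tool_pos: [0.4379, 0.0497, 0.1344]
ee_rot: [2.222, 2.219, -0.004]
force: [1.4, -20.1, 0.8]
gripper_width: 0.0006
grip_force: 9.7
```

>>> {"method": "drive_tool", "body": {"increments": [0, 0, 0, -20, 0, 0, -1, 0, 0, 0, -30, 0, -60, -1, 0, 0, 0, -40, 50, -76, 0, 0, 0, 0, -55, 100, -76, 1, 0, 0, 0.038, -62, 150, -76, 1, 0, 0, 0.038, -62, 186, -76, 1, 0, 0, 0.038, -62, 186, -76, 1, 0, 0, 0.038, -62, 186, -76, 1]}}

```text
time: 6.32
tool_pos: [0.6234, -0.0097, 0.2102]
ee_rot: [-2.263, -2.179, 0.0]
force: [-0.6, -0.0, -0.4]
gripper_width: 0.0574
grip_force: 0.0
```

```bash
python3 - <<'E'
from fit import *
from inc import inc
im,d=shot("scene","s2"); P=cloud("scene",d)
print("barrel",rect(sel(P,.55,.68,-.1,.1,.095,.118)))
print("mush",rect(sel(P,.42,.48,-.135,-.075,.068,.1)))
print("f1",rect(sel(P,.36,.48,.23,.36,.058,.075)),"f2",rect(sel(P,.57,.69,.23,.36,.058,.075)))
K=sel(P,.38,.5,.02,.12,.12,.2); A=np.c_[2*K,np.ones(len(K))]; s=np.linalg.lstsq(A,(K**2).sum(1),rcond=None)[0]; print("knob",s[:3])
im,d=shot("wrist","w2")
print(inc((.6238,-.0105,.071),87.8),manip.get_obs()["tool_pos"])
a=cv2.imread("pics/s2.png")[180:330,180:460]; b=cv2.imread("pics/w2.png")
cv2.imwrite("pics/v2.png",cv2.resize(np.vstack([cv2.resize(a,(560,300)),cv2.resize(b,(560,420))]),(450,590)))
E
```

```text
barrel (array([623.1, -10.8]), array([80. , 55.4]), 87.9, 532, np.float64(106.0))
mush (array([ 448.6, -105.6]), array([40. , 38.2]), 67.3, 154, np.float64(77.3))
f1 (array([425.6, 292.6]), array([59.2, 67.8]), 89.2, 168, np.float64(66.3)) f2 (array([625.9, 286.8]), array([52.9, 78.9]), 87.3, 351, np.float64(66.8))
knob [0.4185 0.0475 0.1453]
([0.0, 0.0, 0.0], [-0.5, 0.5, 139.7], 'rows>=2.2') [ 0.6233 -0.0099  0.2107]
```

View pics/v2.png

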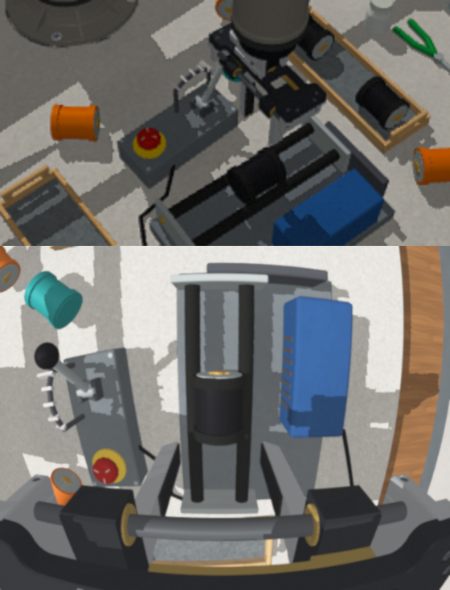

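>>> {"method": "drive_tool", "body": {"increments": [0, 0, 0, 0, 0, 30, 1, 0, 0, 0, 0, 0, 60, 1, 0, 0, 0, 0, 0, 80, 1, 0, 0, 0, 0, 0, 100, 1, 0, 0, 0, 0, 0, 125, 1, 0, 0, 0, 0, 0, 140, 1, 0, 0, 0, 0, 0, 140, 1, 0, 0, 0, 0, 0, 140, -1, 0, 0, 0, 0, 0, 140, -1, 0, 0, 0, 0, 0, 140, -1], "newtons": 35}}

```text
time: 7.68
tool_pos: [0.6243, -0.01, 0.0711]
ee_rot: [2.263, 2.178, 0.001]
force: [-0.0, 0.2, -0.3]
gripper_width: 0.0672
grip_force: 0.0
```

>>> {"method": "drive_tool", "body": {"increments": [0, 0, 0, 0, 0, 0, -1, 0, 0, 0, 0, 0, 0, -1, 0, 0, 0, 0, 0, 0, -1]}}

```text
time: 8.05
tool_pos: [0.6221, -0.01, 0.0703]
ee_rot: [-2.262, -2.177, 0.004]
force: [-10.9, 0.2, 8.3]
gripper_width: 0.0578
grip_force: 35.0
```

>>> {"method": "drive_tool", "body": {"increments": [0, 0, 0, 0, 0, -20, -1, 0, 0, 0, 0, 0, -60, -1, 0, 0, 0, 0, 0, -110, -1, 0, 0, 0, 0, 0, -130, -1, 0, 0, 0, 0, 0, -130, -1], "newtons": 40}}

```text
time: 8.68
tool_pos: [0.6246, -0.0101, 0.2017]
ee_rot: [2.262, 2.177, 0.002]
force: [-0.2, 0.1, -4.1]
gripper_width: 0.0571
grip_force: 40.0
```

```bash
python3 inc.py .541 -.3045 .20 1.8 .541 -.3045 .032 1.8
```

```text
[0.002, -0.002, 1.501] [-297.4, -72.2, 1.5] rows>=8.0
[0.002, -0.002, 1.501] [-297.4, -72.6, 169.5] rows>=8.0
```

>>> {"method": "drive_tool", "body": {"increments": [0, 0, 0.18, -40, -10, 1, -1, 0, 0, 0.36, -80, -20, 1, -1, 0, 0, 0.54, -120, -30, 1, -1, 0, 0, 0.72, -160, -40, 1, -1, 0, 0, 0.9, -200, -50, 1, -1, 0, 0, 1.08, -240, -60, 1, -1, 0, 0, 1.26, -280, -70, 1, -1, 0, 0, 1.44, -297, -72, 1, -1, 0, 0, 1.501, -297, -72, 1, -1, 0, 0, 1.501, -297, -72, 1, -1]}}

```text
time: 9.93
tool_pos: [0.5398, -0.3038, 0.1974]
ee_rot: [-3.14, -0.05, 0.004]
force: [0.7, 0.2, -3.7]
gripper_width: 0.0573
grip_force: 40.0
```

```bash
python3 inc.py .541 -.3045 .032 1.8
```

```text
[-0.001, 0.003, 0.001] [1.6, 1.0, 165.4] rows>=2.6
```

>>> {"method": "drive_tool", "body": {"increments": [0, 0, 0, 1, 1, 50, -1, 0, 0, 0, 1, 1, 100, -1, 0, 0, 0, 1, 1, 140, -1, 0, 0, 0, 1, 1, 157, -1, 0, 0, 0, 1, 1, 162, -1, 0, 0, 0, 1, 1, 165, -1, 0, 0, 0, 1, 1, 166, -1, 0, 0, 0, 1, 1, 166, -1]}}

```text
time: 10.92
tool_pos: [0.5422, -0.3052, 0.0343]
ee_rot: [3.141, 0.05, 0.002]
force: [-0.8, 0.2, -4.1]
gripper_width: 0.0572
grip_force: 40.0
```

>>> {"method": "drive_tool", "body": {"increments": [0, 0, 0, 0, 0, 2, -1, 0, 0, 0, 0, 0, 4, -1, 0, 0, 0, 0, 0, 4, -1, 0, 0, 0, 0, 0, 4, -1]}}

```text
time: 11.42
tool_pos: [0.5421, -0.3052, 0.0309]
ee_rot: [3.141, 0.05, 0.001]
force: [-5.8, 4.1, 18.0]
gripper_width: 0.0573
grip_force: 40.0
```

>>> {"method": "drive_tool", "body": {"increments": [0, 0, 0, 0, 0, -1, 0.5, 0, 0, 0, 0, 0, -2, 1, 0, 0, 0, 0, 0, -2, 1, 0, 0, 0, 0, 0, -2, 1, 0, 0, 0, 0, 0, -50, 1, 0, 0, 0, 0, 0, -100, 1, 0, 0, 0, 0, 0, -150, 1, 0, 0, 0, 0, 0, -190, 1]}}

```text
time: 12.42
tool_pos: [0.5419, -0.3051, 0.2217]
ee_rot: [3.141, 0.05, 0.002]
force: [-0.4, -0.9, 0.0]
gripper_width: 0.0943
grip_force: 0.0
```

```bash
python3 - <<'E'
from fit import *
from inc import inc
im,d=manip.camera("scene"); P=cloud("scene",d)
print("placed",rect(sel(P,.45,.63,-.38,-.23,.058,.08)))
print("f1",rect(sel(P,.34,.50,.2,.38,.055,.075)),"f2",rect(sel(P,.55,.71,.2,.38,.055,.075)))
im,d=shot("top","t3"); P=cloud("top",d)
print("placed",rect(sel(P,.45,.63,-.38,-.23,.058,.08)))
print("f1",rect(sel(P,.34,.50,.2,.38,.056,.075)),"f2",rect(sel(P,.55,.71,.2,.38,.056,.075)))
print(inc((.60,.0,.22),88))
E
```

```text
placed (array([ 543.6, -306.5]), array([80.8, 54.1]), 0.3, 577, np.float64(67.1))
f1 (array([418.2, 297.4]), array([57.5, 80.4]), 86.7, 322, np.float64(66.3)) f2 (array([625.5, 287.6]), array([54.6, 79.2]), 86.8, 381, np.float64(66.5))
placed (array([ 532.3, -303.9]), array([50.9, 55. ]), 2.2, 349, np.float64(69.0))
f1 (array([422. , 297.6]), array([58.1, 78.5]), 89.9, 608, np.float64(67.7)) f2 (array([628.9, 290.6]), array([58.9, 80. ]), 86.6, 587, np.float64(67.6))
([0.007, -0.003, -1.504], [66.0, -304.0, 3.7], 'rows>=8.1')
```

>>> {"method": "drive_tool", "body": {"increments": [0, 0, -0.18, 8, -38, 3, 1, 0, 0, -0.36, 16, -76, 3, 1, 0, 0, -0.54, 24, -114, 3, 1, 0, 0, -0.72, 32, -152, 3, 1, 0, 0, -0.9, 40, -190, 3, 1, 0, 0, -1.08, 50, -228, 3, 1, 0, 0, -1.26, 58, -266, 3, 1, 0, 0, -1.44, 66, -304, 3, 1, 0, 0, -1.504, 66, -304, 3, 1]}}

```text
time: 13.65
tool_pos: [0.598, 0.0046, 0.2157]
ee_rot: [-2.25, -2.191, -0.001]
force: [0.1, -0.8, -0.8]
gripper_width: 0.0938
grip_force: 0.0
```

```bash
python3 inc.py .627 .289 .15 176.5
```

```text
[0.001, -0.002, -1.536] [285.0, 21.5, 66.1] rows>=8.2
```

>>> {"method": "drive_tool", "body": {"increments": [0, 0, -0.18, 36, 3, 0, 1, 0, 0, -0.36, 72, 6, 0, 1, 0, 0, -0.54, 108, 9, 0, 1, 0, 0, -0.72, 144, 12, 0, 1, 0, 0, -0.9, 180, 15, 0, 1, 0, 0, -1.08, 216, 18, 20, 1, 0, 0, -1.26, 252, 20, 40, 1, 0, 0, -1.44, 285, 21, 66, 1, 0, 0, -1.536, 285, 21, 66, 1, 0, 0, -1.536, 285, 21, 66, 1]}}

```text
time: 14.9
tool_pos: [0.6286, 0.2851, 0.1493]
ee_rot: [-0.11, -3.138, -0.0]
force: [0.1, 0.3, -0.1]
gripper_width: 0.0938
grip_force: 0.0
```

```bash
python3 inc.py .627 .289 .031 176.5; python3 - <<'E'
from h import *
im,d=shot("wrist","w4")
E
```

```text
[-0.0, -0.002, -0.009] [1.6, 3.8, 118.3] rows>=1.9
```

View pics/w4.png

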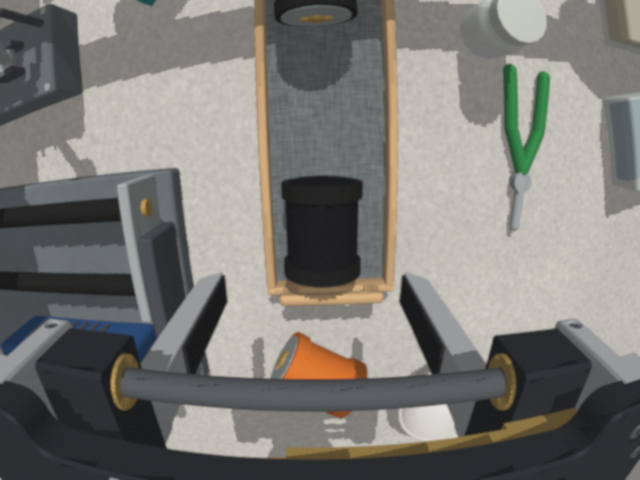

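>>> {"method": "drive_tool", "body": {"increments": [0, 0, -0.007, 1, 2.5, 40, 1, 0, 0, -0.007, 1, 2.5, 80, 1, 0, 0, -0.007, 1, 2.5, 105, 1, 0, 0, -0.007, 1, 2.5, 118, 1, 0, 0, -0.007, 1, 2.5, 118, 1, 0, 0, -0.007, 1, 2.5, 118, -1, 0, 0, -0.007, 1, 2.5, 118, -1, 0, 0, -0.007, 1, 2.5, 118, -1, 0, 0, -0.007, 1, 2.5, 118, -1, 0, 0, -0.007, 1, 2.5, 118, -1], "newtons": 40}}

```text
time: 16.2
tool_pos: [0.6284, 0.2877, 0.0328]
ee_rot: [0.099, 3.14, 0.0]
force: [-0.5, -0.6, 3.4]
gripper_width: 0.0572
grip_force: 40.0
```

>>> {"method": "drive_tool", "body": {"increments": [0, 0, 0, 0, 0, 0, -1, 0, 0, 0, 0, 0, -20, -1, 0, 0, 0, 0, 0, -70, -1, 0, 0, 0, 0, 0, -120, -1, 0, 0, 0, 0, 0, -170, -1, 0, 0, 0, 0, 0, -170, -1]}}

```text
time: 16.95
tool_pos: [0.6294, 0.2889, 0.2078]
ee_rot: [0.098, 3.134, 0.005]
force: [0.4, -0.7, -4.0]
gripper_width: 0.0572
grip_force: 40.0
```

```bash
python3 inc.py .6221 -.0555 .20 87.8 .6257 .0415 .2 87.8 ;python3 -c "
from h import *
print(manip.get_obs()['tool_pos'])"
```

```text
[0.007, 0.002, 1.546] [-14.2, -344.2, 6.8] rows>=8.3
[0.007, 0.002, 1.546] [-11.7, -247.1, 7.1] rows>=8.3
[0.62944602 0.28886882 0.20777192]
```

>>> {"method": "drive_tool", "body": {"increments": [0, 0, 0.18, -1, -31, 2, -1, 0, 0, 0.36, -2, -62, 2, -1, 0, 0, 0.54, -4, -93, 2, -1, 0, 0, 0.72, -6, -124, 2, -1, 0, 0, 0.9, -8, -155, 2, -1, 0, 0, 1.08, -10, -186, 2, -1, 0, 0, 1.26, -12, -217, 2, -1, 0, 0, 1.44, -12, -247, 2, -1, 0, 0, 1.546, -12, -247, 2, -1, 0, 0, 1.546, -12, -247, 2, -1]}}

```text
time: 18.2
tool_pos: [0.6241, 0.0402, 0.2]
ee_rot: [-2.262, -2.179, 0.001]
force: [0.1, 0.4, -3.7]
gripper_width: 0.0574
grip_force: 40.0
```

```bash
python3 inc.py .6258 .0415 .0725 87.8;python3 -c "
from h import *
shot('wrist','w5')
o=manip.get_obs();print(o['tool_pos'],o['grip_force'],o['gripper_width'])"
```

```text
[-0.001, 0.0, 0.001] [1.4, 1.8, 127.5] rows>=2.0
[0.62414739 0.04063472 0.2000929 ] 39.998794198036194 0.057065381096961375
```

View pics/w5.png

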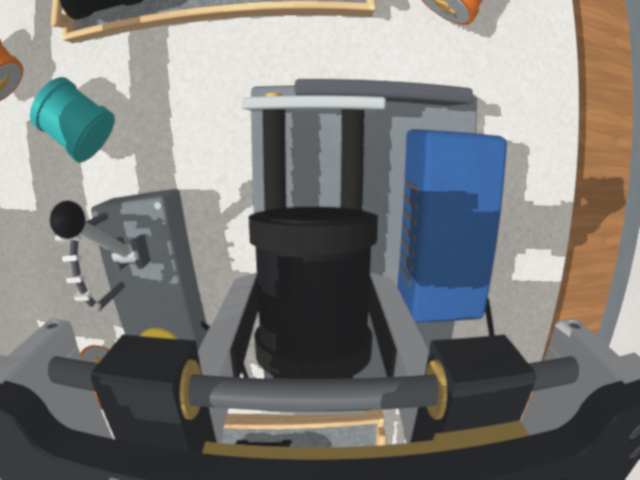

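>>> {"method": "drive_tool", "body": {"increments": [0, 0, 0, 1, 1.5, 40, -1, 0, 0, 0, 1, 1.5, 80, -1, 0, 0, 0, 1, 1.5, 110, -1, 0, 0, 0, 1, 1.5, 120, -1, 0, 0, 0, 1, 1.5, 123, -1, 0, 0, 0, 1, 1.5, 126, -1, 0, 0, 0, 1, 1.5, 127, -1, 0, 0, 0, 1, 1.5, 127, -1]}}

```text
time: 19.25
tool_pos: [0.625, 0.0411, 0.0753]
ee_rot: [-2.261, -2.18, 0.003]
force: [-18.5, -3.8, 17.9]
gripper_width: 0.0572
grip_force: 40.0
```

>>> {"method": "drive_tool", "body": {"increments": [0, 0, 0, 0, -2, 0, -1, 0, 0, 0, 0, -2, 1, -1, 0, 0, 0, 0, -2, 1, -1]}}

```text
time: 19.62
tool_pos: [0.6248, 0.0411, 0.075]
ee_rot: [2.261, 2.179, 0.001]
force: [-10.7, -3.6, 19.3]
gripper_width: 0.0573
grip_force: 40.0
```

>>> {"method": "drive_tool", "body": {"increments": [0, 0, 0, 0, -2, -1, 0, 0, 0, 0, 0, -2, -2, 1, 0, 0, 0, 0, -2, -2, 1, 0, 0, 0, 0, -2, -2, 1, 0, 0, 0, 0, -2, -45, 1, 0, 0, 0, 0, -2, -100, 1, 0, 0, 0, 0, -2, -145, 1, 0, 0, 0, 0, -2, -145, 1]}}

```text
time: 20.62
tool_pos: [0.6239, 0.0419, 0.2212]
ee_rot: [2.261, 2.177, 0.007]
force: [-0.0, -0.3, -0.6]
gripper_width: 0.0937
grip_force: 0.0
```

```bash
python3 - <<'E'
from fit import *
from inc import inc
im,d=manip.camera("scene"); P=cloud("scene",d)
print("placed",rect(sel(P,.55,.70,-.04,.13,.095,.118)))
print("f1",rect(sel(P,.34,.50,.2,.38,.055,.075)))
im,d=manip.camera("top"); P=cloud("top",d)
print("f1",rect(sel(P,.34,.50,.2,.38,.056,.075)))
im,d=shot("wrist","w6")
for t in ((.55,.16,.23,135),(.4205,.2965,.16,178.5)): print(inc(t[:3],t[3]))
E
```

```text
placed (array([625.9,  41.2]), array([78.8, 56.7]), 86.5, 508, np.float64(105.8))
f1 (array([452. , 299.7]), array([23.9, 43.3]), 17.4, 64, np.float64(67.7))
f1 (array([422.1, 297.3]), array([58.8, 78.5]), 89.4, 610, np.float64(67.2))
([-0.001, -0.0, -0.823], [115.9, -76.2, -13.4], 'rows>=4.4')
([-0.001, -0.001, -1.583], [247.4, -210.7, 56.8], 'rows>=8.5')
```

>>> {"method": "drive_tool", "body": {"increments": [0, 0, -0.18, 30, -26, 0, 1, 0, 0, -0.36, 60, -52, 0, 1, 0, 0, -0.54, 90, -78, 0, 1, 0, 0, -0.72, 120, -104, 0, 1, 0, 0, -0.9, 150, -130, 0, 1, 0, 0, -1.08, 180, -156, 10, 1, 0, 0, -1.26, 215, -185, 30, 1, 0, 0, -1.44, 247, -210, 56, 1, 0, 0, -1.583, 247, -210, 56, 1, 0, 0, -1.583, 247, -210, 56, 1]}}

```text
time: 22.02
tool_pos: [0.421, 0.296, 0.1603]
ee_rot: [-0.04, -3.139, 0.001]
force: [0.0, 0.2, 0.1]
gripper_width: 0.0941
grip_force: 0.0
```

```bash
python3 inc.py .4205 .297 .031 178.5; python3 - <<'E'
from h import *
im,d=shot("wrist","w7")
E
```

```text
[-0.001, -0.002, 0.0] [0.2, 1.0, 129.3] rows>=2.1
```

View pics/w7.png

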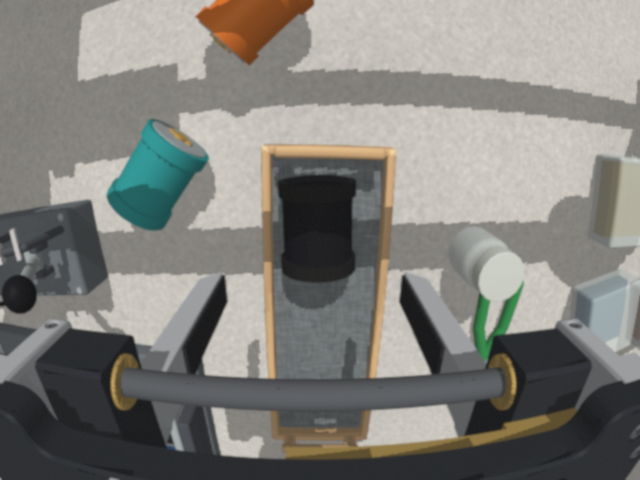

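>>> {"method": "drive_tool", "body": {"increments": [0, 0, 0, 0, 0.5, 40, 1, 0, 0, 0, 0, 0.5, 80, 1, 0, 0, 0, 0, 0.5, 115, 1, 0, 0, 0, 0, 0.5, 129, 1, 0, 0, 0, 0, 0.5, 129, 1, 0, 0, 0, 0, 0.5, 129, -1, 0, 0, 0, 0, 0.5, 129, -1, 0, 0, 0, 0, 0.5, 129, -1, 0, 0, 0, 0, 0.5, 129, -1, 0, 0, 0, 0, 0.5, 129, -1]}}

```text
time: 23.32
tool_pos: [0.422, 0.2968, 0.0328]
ee_rot: [0.041, 3.141, 0.0]
force: [-0.8, -0.6, 5.0]
gripper_width: 0.0574
grip_force: 40.0
```

>>> {"method": "drive_tool", "body": {"increments": [0, 0, 0, 0, 0, 0, -1, 0, 0, 0, 0, 0, -20, -1, 0, 0, 0, 0, 0, -70, -1, 0, 0, 0, 0, 0, -120, -1, 0, 0, 0, 0, 0, -175, -1, 0, 0, 0, 0, 0, -180, -1, 0, 0, 0, 0, 0, -180, -1]}}

```text
time: 24.2
tool_pos: [0.4216, 0.2963, 0.2127]
ee_rot: [0.041, 3.141, -0.0]
force: [-0.5, -0.4, -3.6]
gripper_width: 0.0573
grip_force: 40.0
```

```bash
python3 inc.py .6210 -.0575 .20 87.8 ;python3 -c "
from h import *
print(manip.get_obs()['tool_pos'])"
```

```text
[0.0, 0.001, 1.583] [-208.5, -348.5, 12.9] rows>=8.5
[0.42164592 0.29634622 0.21272479]
```

>>> {"method": "drive_tool", "body": {"increments": [0, 0, 0.18, -26, -43, 0, -1, 0, 0, 0.36, -52, -86, 0, -1, 0, 0, 0.54, -78, -130, 0, -1, 0, 0, 0.72, -104, -174, 0, -1, 0, 0, 0.9, -130, -218, 0, -1, 0, 0, 1.08, -156, -262, 0, -1, 0, 0, 1.26, -182, -305, 6, -1, 0, 0, 1.44, -208, -348, 12, -1, 0, 0, 1.583, -208, -348, 12, -1, 0, 0, 1.583, -208, -348, 12, -1]}}

```text
time: 25.45
tool_pos: [0.6198, -0.0563, 0.1985]
ee_rot: [-2.26, -2.178, 0.003]
force: [-0.7, -0.4, -2.2]
gripper_width: 0.0573
grip_force: 40.0
```

```bash
python3 inc.py .6212 -.0575 .0725 87.8;python3 -c "
from h import *
shot('wrist','w8')
o=manip.get_obs();print(o['tool_pos'],o['force'],o['grip_force'],o['gripper_width'])"
```

```text
[-0.003, -0.0, 0.001] [-1.2, 1.9, 126.0] rows>=2.0
[ 0.61987017 -0.05579234  0.19902519] [ 0.47276834 -0.28508658 -2.92927604] 39.96575474739075 0.05754961782591893
```

View pics/w8.png

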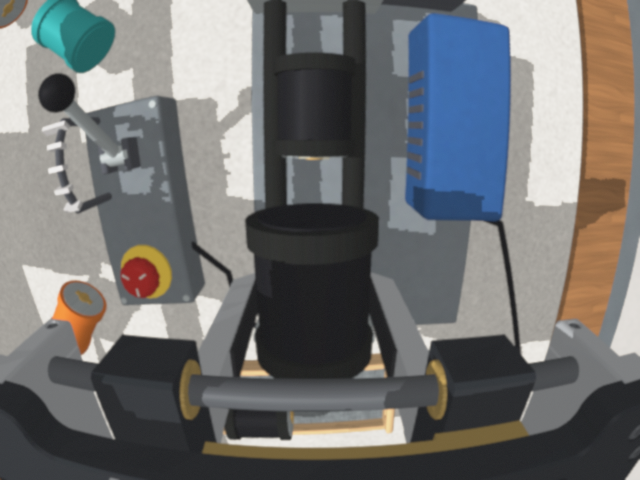

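>>> {"method": "drive_tool", "body": {"increments": [0, 0, 0, -1, 1, 40, -1, 0, 0, 0, -1, 1, 80, -1, 0, 0, 0, -1, 1, 110, -1, 0, 0, 0, -1, 1, 118, -1, 0, 0, 0, -1, 1, 121, -1, 0, 0, 0, -1, 1, 123.5, -1, 0, 0, 0, -1, 1, 123.5, -1]}}

```text
time: 26.38
tool_pos: [0.6221, -0.0576, 0.0778]
ee_rot: [2.262, 2.179, 0.001]
force: [-0.3, -0.7, -3.1]
gripper_width: 0.0571
grip_force: 40.0
```

>>> {"method": "drive_tool", "body": {"increments": [0, 0, 0, 0, -0.5, 2, -1, 0, 0, 0, 0, -0.5, 4, -1, 0, 0, 0, 0, -0.5, 4, -1]}}

```text
time: 26.75
tool_pos: [0.621, -0.0575, 0.0733]
ee_rot: [-2.263, -2.179, 0.001]
force: [-3.2, 0.6, 3.9]
gripper_width: 0.0574
grip_force: 40.0
```

>>> {"method": "drive_tool", "body": {"increments": [0, 0, 0, 0, 0, 0.5, 0, 0, 0, 0, 0, 0, 0, 1, 0, 0, 0, 0, 0, 0, 1, 0, 0, 0, 0, 0, 0, 1, 0, 0, 0, 0, 0, -45, 1, 0, 0, 0, 0, 0, -100, 1, 0, 0, 0, 0, -40, -145, 1, 0, 0, 0, -40, -100, -145, 1, 0, 0, 0, -48, -160, -145, 1, 0, 0, 0, -48, -172, -145, 1]}}

```text
time: 28.0
tool_pos: [0.4446, -0.1001, 0.2182]
ee_rot: [2.265, 2.176, -0.002]
force: [1.0, 0.3, 0.6]
gripper_width: 0.094
grip_force: 0.0
```

```bash
python3 - <<'E'
from fit import *
from inc import inc
im,d=shot("scene","s9"); P=cloud("scene",d)
print("on rollers",rect(sel(P,.55,.70,-.007,.13,.095,.118)),rect(sel(P,.55,.70,-.13,-.009,.095,.118)))
print("B",rect(sel(P,.40,.68,-.38,-.23,.058,.08)))
im,d=manip.camera("top"); P=cloud("top",d)
print("on rollers",rect(sel(P,.55,.70,-.007,.13,.095,.118)),rect(sel(P,.55,.70,-.13,-.009,.095,.118)))
print("B",rect(sel(P,.40,.68,-.38,-.23,.058,.08)))
print("A",rect(sel(P,.34,.71,.2,.38,.05,.09)) if len(sel(P,.34,.71,.2,.38,.05,.09)) else "A empty")
print(inc((.4492,-.1052,.13),105),manip.get_obs()["q"])
a=cv2.imread("pics/s9.png")[170:400,150:460];cv2.imwrite("pics/s9c.png",cv2.resize(a,(775,575)))
E
```

```text
on rollers (array([625.5,  41.9]), array([80. , 55.7]), 88.3, 500, np.float64(106.3)) (array([620.9, -56.9]), array([78.1, 56.6]), 87.8, 550, np.float64(106.3))
B (array([ 544. , -307.1]), array([79.8, 54.5]), 2.2, 584, np.float64(66.7))
on rollers (array([626.5,  43. ]), array([58.4, 77.2]), 0.2, 651, np.float64(107.7)) (array([621.7, -55. ]), array([77.8, 60.8]), 86.4, 647, np.float64(107.6))
B (array([ 546.7, -304.1]), array([79.4, 56. ]), 1.2, 613, np.float64(68.9))
A (array([528. , 279.4]), array([337.3, 146.2]), 1.9, 38, np.float64(51.3))
([0.001, 0.001, -0.301], [-5.6, 3.0, 88.5], 'rows>=1.6') [ 0.5175  0.0789 -0.4582  2.0353  0.0418  1.0351  0.0001]
```

View pics/s9c.png

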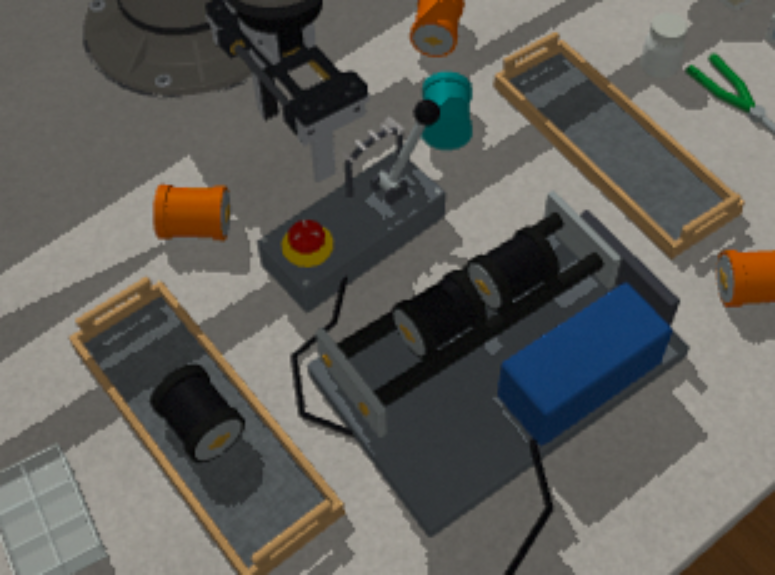

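>>> {"method": "drive_tool", "body": {"increments": [0, 0, -0.18, -5, 4, 40, 1, 0, 0, -0.352, -5, 4, 80, 1, 0, 0, -0.352, -5, 4, 115, 1, 0, 0, -0.352, -5, 4, 140, 1, 0, 0, -0.352, -5, 4, 152, 1, 0, 0, -0.352, -5, 4, 155, 1, 0, 0, -0.352, -5, 4, 155, 1, 0, 0, -0.352, -5, 4, 155, 1]}}

```text
time: 29.1
tool_pos: [0.4519, -0.1042, 0.0638]
ee_rot: [1.846, 2.54, 0.001]
force: [0.8, 0.7, -0.5]
gripper_width: 0.0942
grip_force: 0.0
```

```bash
python3 inc.py .4492 -.1052 .063 108
```

```text
[0.001, 0.001, -0.0] [-0.1, -2.9, 0.8] rows>=0.0
```

>>> {"method": "drive_tool", "body": {"increments": [0, 0, 0, 0, -2.5, 0, 0.3, 0, 0, 0, 0, -2.5, 0, -1, 0, 0, 0, 0, -2.5, 0, -1, 0, 0, 0, 0, -2.5, 0, -1, 0, 0, 0, 0, -2.5, 0, -1, 0, 0, 0, 0, -2.5, 0, -1, 0, 0, 0, 0, -2.5, 0, -1, 0, 0, 0, 0, -2.5, 0, -1], "newtons": 15}}

```text
time: 30.1
tool_pos: [0.4478, -0.1052, 0.0626]
ee_rot: [-1.846, -2.54, 0.002]
force: [-5.6, -2.4, 1.6]
gripper_width: 0.0399
grip_force: 15.0
```

>>> {"method": "drive_tool", "body": {"increments": [0, 0, 0.12, 0, 0, 0, -1, 0, 0, 0.24, 0, 0, 0, -1, 0, 0, 0.36, 0, 0, 0, -1, 0, 0, 0.48, 0, 0, 0, -1, 0, 0, 0.6, 0, 0, 0, -1, 0, 0, 0.72, 0, 0, 0, -1, 0, 0, 0.75, 0, 0, 0, -1, 0, 0, 0.75, 0, 0, 0, -1]}}

```text
time: 31.1
tool_pos: [0.4463, -0.1052, 0.0622]
ee_rot: [-2.648, -1.686, 0.006]
force: [-10.2, -2.1, 2.9]
gripper_width: 0.0395
grip_force: 15.0
```

>>> {"method": "drive_tool", "body": {"increments": [0, 0, 0, 0, 0, 0, 0, 0, 0, 0, 0, 0, 0, 1, 0, 0, 0, 0, 0, 0, 1, 0, 0, 0, 0, 0, 0, 1, 0, 0, 0, 0, 0, 0, 1, 0, 0, 0, 0, 0, -50, 1, 0, 0, 0, 0, 0, -110, 1, 0, 0, 0, 0, 0, -160, 1, 0, 0, 0, 0, 0, -160, 1]}}

```text
time: 32.22
tool_pos: [0.4508, -0.1052, 0.2266]
ee_rot: [2.646, 1.685, 0.007]
force: [-0.2, 1.3, -0.4]
gripper_width: 0.0943
grip_force: 0.0
```

```bash
python3 - <<'E'
from fit import *
from inc import inc
im,d=shot("scene","s10"); P=cloud("scene",d)
print("mush",rect(sel(P,.42,.48,-.135,-.075,.068,.1)))
print(inc((.439,.12,.225),90),inc((.4375,.12,.134),90),inc((.444,0.005,.134),90))
E
```

```text
mush (array([ 449.9, -106.8]), array([38.7, 36. ]), 55.1, 162, np.float64(83.6))
([0.003, 0.0, -0.436], [199.5, -104.8, -0.8], 'rows>=3.6') ([0.003, 0.0, -0.436], [198.8, -106.4, 90.2], 'rows>=3.9') ([0.003, 0.0, -0.436], [97.3, -51.9, 90.3], 'rows>=2.3')
```

>>> {"method": "drive_tool", "body": {"increments": [0, 0, -0.15, 40, -21, 0, -1, 0, 0, -0.3, 80, -42, 0, -1, 0, 0, -0.436, 130, -68, 0, -1, 0, 0, -0.436, 180, -95, 0, -1, 0, 0, -0.436, 199.5, -105, 0, -1, 0, 0, -0.436, 199.5, -105, 0, -1, 0, 0, -0.436, 199.5, -105, 50, -1, 0, 0, -0.436, 199.5, -105, 90, -1, 0, 0, -0.436, 199.5, -105, 90, -1, 0, 0, -0.436, 199.5, -105, 90, -1]}}

```text
time: 33.52
tool_pos: [0.4385, 0.12, 0.1339]
ee_rot: [-2.222, -2.221, -0.0]
force: [-0.4, 0.3, 1.0]
gripper_width: 0.0009
grip_force: 0.0
```

```bash
python3 inc.py .444 .0083 .134 90
```

```text
[0.0, -0.0, -0.001] [-111.7, 5.6, -0.1] rows>=1.8
```

>>> {"method": "drive_tool", "body": {"increments": [0, 0, 0, -15, 1, 0, -1, 0, 0, 0, -30, 2, 0, -1, 0, 0, 0, -45, 2, 0, -1, 0, 0, 0, -60, 3, 0, -1, 0, 0, 0, -75, 4, 0, -1, 0, 0, 0, -90, 5, 0, -1, 0, 0, 0, -102, 5.5, 0, -1, 0, 0, 0, -109, 5.5, 0, -1, 0, 0, 0, -111, 5.5, 0, -1, 0, 0, 0, -111, 5.5, 0, -1]}}

```text
time: 34.78
tool_pos: [0.4434, 0.0094, 0.133]
ee_rot: [-2.221, -2.221, 0.0]
force: [0.2, 0.4, -0.3]
gripper_width: 0.0001
grip_force: 0.0
```

>>> {"method": "drive_tool", "body": {"increments": [0, 0, 0, 0, 0, 0, -1, 0, 0, 0, 20, 0, 0, -1, 0, 0, 0, 60, 0, 0, -1, 0, 0, 0, 100, 0, -20, -1, 0, 0, 0, 130, 0, -80, -1, 0, 0, 0, 160, 0, -120, -1, 0, 0, 0, 190, 0, -130, -1, 0, 0, 0, 220, 0, -130, -1]}}

```text
time: 35.78
tool_pos: [0.4438, 0.2307, 0.2643]
ee_rot: [2.22, 2.221, 0.003]
force: [0.2, -1.2, -0.0]
gripper_width: 0.0005
grip_force: 0.0
```

```bash
python3 - <<'E'
from fit import *
hy=np.array([.4418,.0149])
a=[]
for c in("top","scene"):
    im,d=shot(c,c+"11"); P=cloud(c,d)
    K=sel(P,.40,.48,-.07,.06,.148,.19); print(c,len(K))
    if len(K)>20:
        b=K.mean(0); A=np.c_[2*K,np.ones(len(K))]; s=np.linalg.lstsq(A,(K**2).sum(1),rcond=None)[0][:3]; print("knob",s,"top y",np.median(K[K[:,2]>np.percentile(K[:,2],80)][:,1]))
        print("rect",rect(K),"q",.6-np.arctan2(s[1]-.0149,s[2]-.062))
    print("mush",rect(sel(P,.42,.48,-.135,-.075,.07,.1)))
    print("rollers",rect(sel(P,.55,.70,-.007,.13,.095,.118)),rect(sel(P,.55,.70,-.13,-.009,.095,.118)))
o=manip.get_obs(); print(o["tool_pos"],o["time"])
a=cv2.imread("pics/scene11.png")[190:310,220:360]; cv2.imwrite("pics/s11c.png",cv2.resize(a,(700,600),interpolation=cv2.INTER_CUBIC))
E
```

```text
top 126
knob [ 0.4448 -0.0161  0.1629] top y -0.01672278709313115
rect (array([444.5, -16.7]), array([28.2, 25.9]), 88.2, 126, np.float64(169.2)) q 0.8976915484165441
mush (array([ 450. , -104.1]), array([38.4, 39.6]), 17.7, 209, np.float64(86.6))
rollers (array([625.8,  42.9]), array([77.9, 58.4]), 88.7, 665, np.float64(107.8)) (array([622. , -55.1]), array([77.9, 59.2]), 86.4, 656, np.float64(107.9))
scene 93
knob [ 0.4423 -0.018   0.1589] top y -0.01868235826005799
rect (array([445.1, -19.5]), array([29.3, 23.2]), 60.1, 93, np.float64(165.8)) q 0.9270257801907567
mush (array([ 450. , -106.4]), array([39.6, 35.1]), 69.1, 161, np.float64(84.1))
rollers (array([624.9,  41.2]), array([79.9, 55.9]), 86.5, 502, np.float64(105.9)) (array([622.1, -56.9]), array([56. , 79.4]), 0.5, 549, np.float64(106.0))
[0.4429 0.2324 0.2633] 35.875
```

View pics/s11c.png

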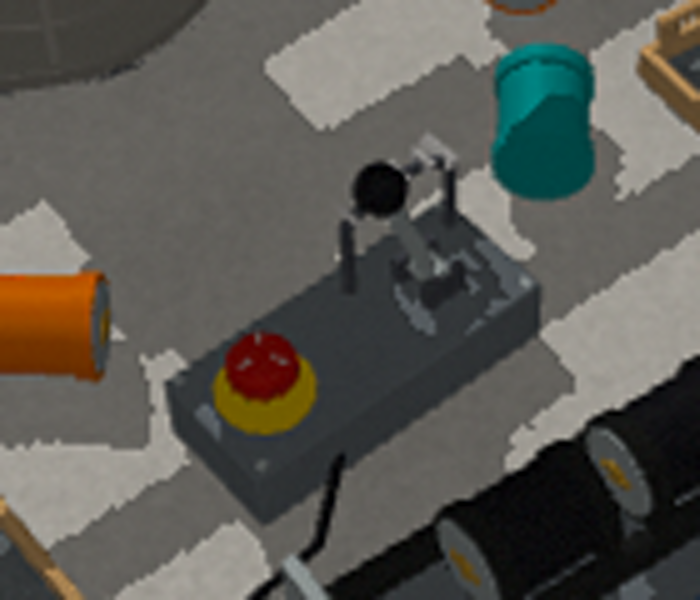

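```bash
python3 -c "
from cell import manip
print(manip.job_done())"
```

```text
the job is handed in; nothing more can be done
None
```

I handed the job in at about 36 s of the 210 s allowed; the verdict didn't come back. At the last look the stop was up, the lever was at about 0.9 rad and both fresh barrels were seated on the rollers; the one finished barrel lay in the once-empty tray when last checked, before the twist.

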